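# Shut the sugar pot and the tea crate's drawers

## Task

Close up for the night against ants: push the sugar pot's hinged lid over until it is fully shut, and push both of the wooden crate's drawers fully home, in any order. Push gently with the fingertips, without slamming anything, and do not lift the pot or shove it out of its place. Leave the jars, the whisk, the mug and the bowl where they stand.

Things in the scene. Friction and masses are not known exactly. Their poses are not given: they have to be found in the camera images.
- crate: Low light-wood crate, 240 mm wide (its y), fixed to the slab. Origin: on the slab, under the middle of the line of the closed drawer fronts; its x points into the crate (away from the robot side, crate body from x = 10 to 190 mm), y to the left, z up. Top board 74 mm high; the slotted jar rack on it (x = 80 to 176 mm) rises to 100 mm.
- drawer_left (a joint): How far the left (+y of the crate) drawer stands out, m: 0 = fully home, 0.13 = out as far as it goes. It slides along the crate's -x with about 1.5 N of friction, stays where it is left and meets a hard stop at 0.
- drawer_right (a joint): The same for the right (-y of the crate) drawer.
- drawer_left_front (a point): Point on the outer face of the left drawer's flat wooden front, mid-width, 30 mm above the slab; moves with the drawer, axes as the crate's (the face looks along -x). The front is 112 mm wide and spans 8 to 52 mm above the slab at its middle; its top corners (beyond 18 mm from the middle) rise to 64 mm, leaving a finger notch. No knob. Its mid-width lies 59 mm from the crate's middle line; shut, the face lies at x = 0 of the crate, 10 mm proud of the frame.
- drawer_right_front (a point): The same point of the right drawer's front.
- pot: Round sand-coloured stoneware sugar pot, loose, about 1 kg with its lid, 100 mm diameter, rim 75 mm high, two small ears at +y and -y. Origin: centre of its underside; z up; the lid's hinge is on its +x side and the hinge line runs along its y.
- pot_lid (a joint): Opening angle of the pot's hinged lid, rad: 0 = shut on the rim, 1.57 = upright. The hinge is stiff (about 0.085 N m) so the lid stays at any angle; to shut, it must be pushed over from its back (outer) face towards the pot's -x and down.
- lid_hinge (a point): Middle of the hinge line, fixed to the pot: 54 mm along the pot's +x and 78 mm above its underside; axes as the pot's.
- lid_edge (a point): Point on the lid's outer (top) face at its free edge, opposite the hinge; turns with the lid. The lid is a flat smooth ceramic disc, 104 mm diameter, 8 mm thick, its outer face 5 mm outside the hinge line; this point lies 106 mm from the hinge, and a 26 mm wide thumb tab reaches 14 mm farther. Own x points from this point towards the hinge, own z out of the outer face (up when shut).
- jar_a: Clear glass jar with steel cap, 60 mm diameter, 100 mm tall, loose, standing in the left slot of the crate's rack. Origin: centre of its underside. Leave alone.
- jar_b: Amber glass jar, 60 mm diameter, 95 mm tall, loose, in the right slot of the rack. Origin: centre of its underside. Leave alone.
- jar_c: Amber glass jar, 64 mm diameter, 100 mm tall, loose, on the slab by the pot, opposite its hinge. Origin: centre of its underside. Leave alone.
- jar_d: Clear glass jar, 60 mm diameter, 110 mm tall, loose, in the middle slot of the rack. Origin: centre of its underside. Leave alone.
- whisk: Stainless steel whisk, 258 mm long, 52 mm thick, lying off to the left along its own x (wire end at +x). Origin: on the slab, 140 mm from the handle's end. Leave alone.
- mug: Blue ceramic mug, 80 mm diameter, 85 mm tall, loose, on the slab off to the right. Origin: centre of its underside. Leave alone.
- bowl: White ceramic bowl, 110 mm diameter, 50 mm tall, loose, on the slab off to the left. Origin: centre of its underside. Leave alone.
Mind the look-alikes: they are no part of the job. What is meant by the pot is not purple, red or turquoise, and is the larger of those in its own colour.

How it is judged:
By the outcome, as a careful person would: the job done as asked, in the order asked, and still so for the second after the job is handed in, with the robot touching nothing.
It also fails if it takes over 58 s, if anything falls off the work surface, if the arm or the gripper's body presses on something with over 40 N, if the wrist force passes 120 N, or if a joint passes its speed limit or range.

## Robot

A 6-joint arm with a two-finger parallel gripper is mounted at the origin on the work surface. World frame = base frame: x ahead of the robot, y to its left, z up, the work surface at z = 0. Lengths are in m, angles in rad, forces in N, time in s.
With the tool pointing down it reaches from about 0.275 to 0.725 m from the base axis. Payload 5.6 kg.
Tool frame: the origin (TCP) lies at the very end of the fingers, on their centre line; the grasp point (between the pads) lies 19 mm behind it; z points along the fingers, y is the direction in which the jaws open and shut (so a half turn about z gives the same grasp; the last joint's range is limited). The gripper opens to 85 mm and grips with 20 to 120 N. Pads are 22 mm wide; open, the fingers measure 114 mm over their backs; the gripper's body (76 mm by 85 mm) begins 54 mm behind the grasp point. The pads swing forward as they close: fully open they stand 13 mm farther back than shut.
Start: joints at [-0.866, 0.255, 0.108, 0, -1.424, -0.285], TCP at [0.224, -0.502, 0.231] pointing down, gripper open.
Joint ranges: [-2.95, 2.95], [-1.21, 1.97], [-1.09, 1.5], [-2.87, 1.71], [-2.94, -0.07], [-3.05, 3.05]. Speed limits (rad/s): [2.57, 2.57, 3.14, 3.14, 3.14, 3.14].

## Interface

Orientations are given as a 3x3 rotation matrix whose columns are the frame's x, y, z axes.
In Python, from cell import robot gives the robot as it stands. The module is installed in compiled form; this text tells all that it offers.
- The arm moves only by the tool move_arm, never from a script. Its argument "increments" is a list of rows, each an object with "jaw": the opening, from 0 (shut) to 1 (fully open); "dp": the shift along the tool's x, y, z in mm, a list of three; "spin": the turn about the tool's z in rad. In form: [{"jaw": jaw, "dp": [x, y, z], "spin": spin}, ...]. A call has 1 to 20 rows; each row shifts and turns the commanded pose from where the row before left it, along the tool's axes as they then stand; what a row does not reach is not made up. A row lasts 1/8 s, in which the tool goes at most 62.5 mm and 10.7 degrees, less where a joint would pass 70% of its speed; a pose out of reach is approached as far as the arm can. A call is refused whole if a number of a shift passes 62.5 or a number of a turn 0.188, either way. A call with a gripper value outside its range is refused whole. The fingers move at their own pace and stop on an object; the grip force is fixed at half the most. Time passes only in rows, so rows that do not move let the fingers close. It gives the time, the measured TCP pose, the force and the opening at its end, in the units of the state.
- robot.sense(): the state, without advancing time (a new reading comes with each control period).
- robot.grab_frame(name): name is "scene" or "top" or "wrist"; returns a dict with "color" (400x640x3 uint8, red, green, blue), "camera_matrix" (3x3 intrinsics, pixels), "R" (3x3) and "t" (3): a world point X has camera coordinates R X + t; the wrist camera has in their place "tool_from_camera" (4x4, takes a point from camera to tool coordinates, whose origin is the TCP and whose axes are the flange's). Camera axes: x right, y down, z forward; pixel columns grow to the right and rows downward; lengths in m; the calibration is good to about 2 mm. A picture is of the moment at which its call begins: read the wrist's pose just before it. There is no depth.
- robot.hand_in(): hands the job in, once; it reports no verdict.
Trained networks look in a picture, given as the dict that the camera call returned (one of the last four; its "shot" number tells which), for a name from the list of things; names that differ only in an ending like _2 or _b are one class to them, and where a whole thing is asked for, a point or a joint stands for the part that bears it (a point fixed in the world has none). Each returns a list of dicts, best first, with "conf" (0 to 1); they miss things now and then, are a little off and sometimes report something else, mostly with a low value. They report only what shows in the picture. A call takes as long as a camera call. They do not tell look-alikes from the thing itself.
- robot.masks_of(picture, label): "mask" (400x640 bool, what is visible of it) and "bbox" ([left, top, width, height] in pixels, round what is visible of it).
The state is a dict: "clock": time; "q": joint angles; "joint_vel": joint speeds; "joint_torque": joint torques, N m; "position": TCP position; "tcp_rot": TCP orientation; "force": force on the tool from outside, world axes, zero at the start; "ft_torque": the same for the moment, N m; "gripper_width": finger opening in m.
Only numpy, scipy, OpenCV 4.12 (cv2) and the standard library are available. Lean on these libraries where they do the work, as an engineer would, in place of code of your own. Each camera call takes 0.05 s, during which the arm holds its last target.

## Working session

There is one attempt and no reset: what is moved stays moved. The work goes in short steps, Python scripts to look and compute and a tool call to move; the robot and the scene stay as the last step left them, time stands still between calls to the robot, and variables do not carry over. Pictures are saved under pics/ and viewed, and the job is handed in when it is done.

Besides the shell and the picture viewer there is one more tool, called after "Emit:" in YAML: its name, and indented under it one key for each argument. move_arm: Moves the arm, as the interface text tells. Its arguments: {"type":"object","properties":{"increments":{"type":"array","items":{"type":"object","properties":{"jaw":{"type":"number"},"dp":{"type":"array","items":{"type":"number"}},"spin":{"type":"number"}}}}},"required":["increments"]}

```bash
mkdir -p pics; cat > h.py <<'E'
from cell import robot
import numpy as np, cv2
def save(f,n): cv2.imwrite('pics/'+n,cv2.cvtColor(f['color'],cv2.COLOR_RGB2BGR))
E
python3 - <<'E'
from h import *
import pickle
for n in ['scene','top','wrist']:
    s=robot.sense(); f=robot.grab_frame(n); save(f,n+'0.png'); pickle.dump((s,f),open(n+'0.pkl','wb'))
    print(n,f['camera_matrix'].tolist(), f.get('R'),f.get('t'),f.get('tool_from_camera'))
print(s)
E
```

```text
scene [[388.5224071798453, 0.0, 317.98671590082864], [0.0, 388.5224071798453, 198.03011624431687], [0.0, 0.0, 1.0]] [[-0.21681922  0.97619991 -0.00481313]
 [ 0.76197847  0.16615338 -0.6259248 ]
 [-0.61022802 -0.13938003 -0.77986856]] [ 0.13721192 -0.37730569  1.67328756] None
top [[389.2338805380417, 0.0, 323.63114611847357], [0.0, 389.2338805380417, 196.14497474249728], [0.0, 0.0, 1.0]] [[-0.0225924  -0.99958835  0.01768354]
 [-0.99449886  0.0206607  -0.10268959]
 [ 0.10228196 -0.01990626 -0.99455625]] [-0.00563501  0.57238859  1.40527341] None
wrist [[331.80892370293856, 0.0, 318.80979614803243], [0.0, 331.80892370293856, 200.98071293085818], [0.0, 0.0, 1.0]] None None [[ 2.19235926e-04 -9.45621348e-01 -3.25269454e-01  8.31904367e-02]
 [ 9.99999338e-01  5.74608498e-04 -9.96485461e-04  1.03881212e-03]
 [ 1.12920052e-03 -3.25269020e-01  9.45620849e-01 -1.43070399e-01]
 [ 0.00000000e+00  0.00000000e+00  0.00000000e+00  1.00000000e+00]]
{'clock': 0.1, 'q': array([-8.66411301e-01,  2.55677484e-01,  1.07147885e-01, -4.16197338e-04,
       -1.42389873e+00, -2.84641830e-01]), 'joint_vel': array([-6.99586279e-04, -1.34985214e-03,  1.57759928e-03,  1.45689868e-03,
       -4.60229460e-05, -1.05712201e-03]), 'joint_torque': array([-1.20421570e-03, -3.87605524e+01,  2.38475025e+01,  5.37780672e+00,
       -3.76293625e-03,  1.27473652e-05]), 'position': array([ 0.22403196, -0.50182655,  0.23049812]), 'tcp_rot': array([[-9.13218563e-01, -4.07469391e-01, -7.43089312e-04],
       [-4.07470064e-01,  9.13217316e-01,  1.51020482e-03],
       [ 6.32397893e-05,  1.68193372e-03, -9.99998584e-01]]), 'force': array([-0.42994874,  1.22247062, -0.2378807 ]), 'ft_torque': array([-0.02699028,  0.0339723 , -0.01462286]), 'gripper_width': 0.085385033874319}
```

View pics/scene0.png

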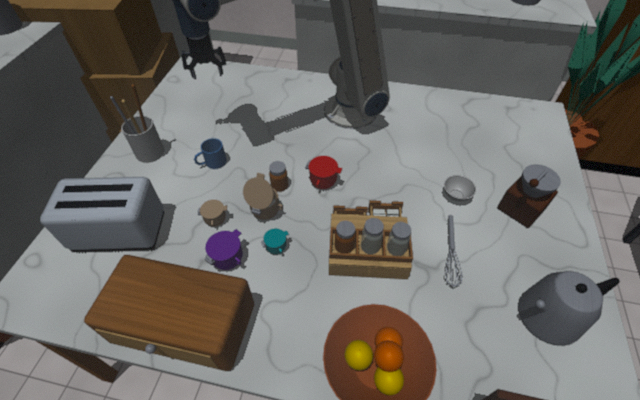

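View pics/top0.png

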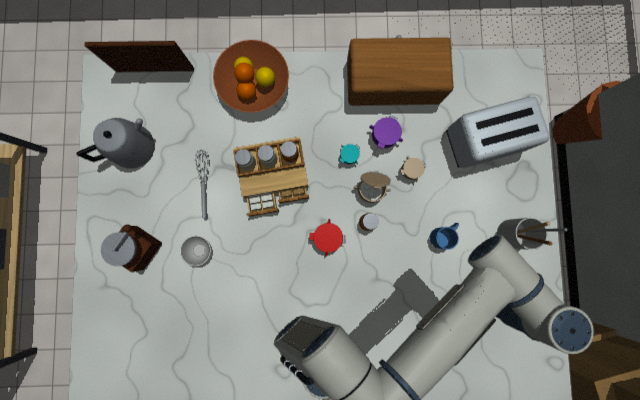

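View pics/wrist0.png

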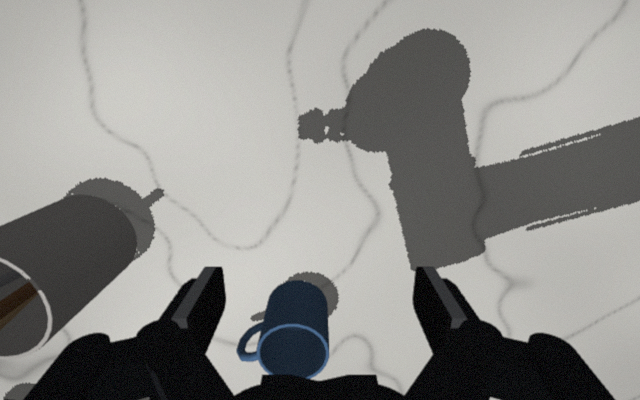

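```bash
python3 - <<'E'
import cv2,numpy as np
t=cv2.imread('pics/top0.png'); s=cv2.imread('pics/scene0.png')
a=cv2.resize(t[120:240,220:440],None,fx=3.6,fy=3.6,interpolation=cv2.INTER_CUBIC)
cv2.imwrite('pics/topc0.png',a)
b=cv2.resize(s[145:285,190:430],None,fx=3.3,fy=3.3,interpolation=cv2.INTER_CUBIC)
cv2.imwrite('pics/scenec0.png',b)
E
```

```text
(no output)
```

View pics/topc0.png

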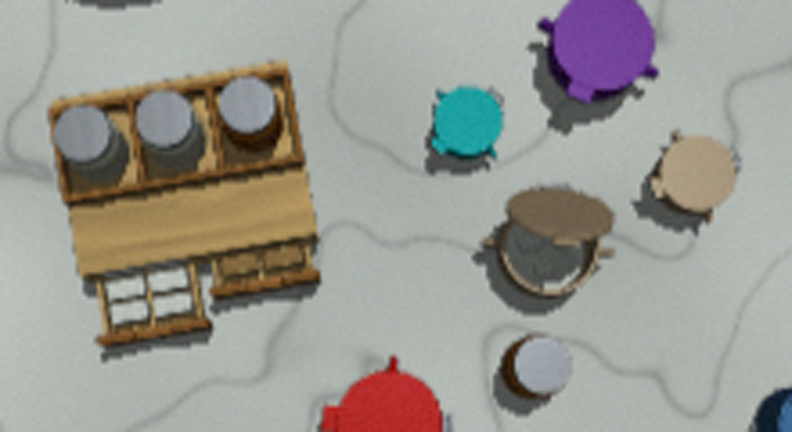

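View pics/scenec0.png

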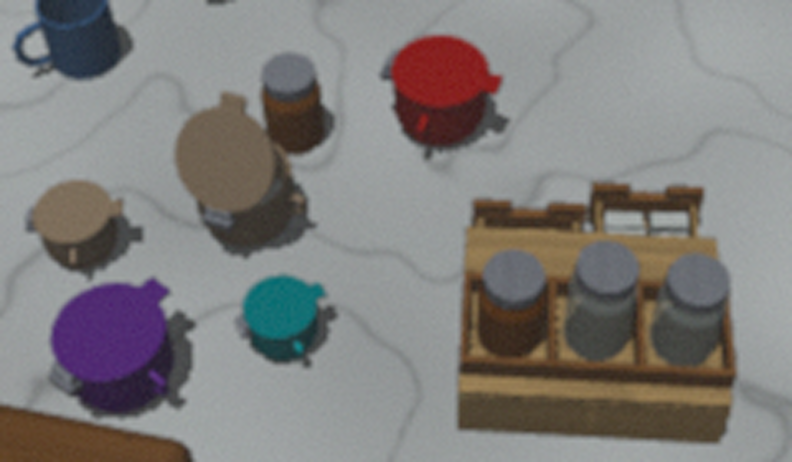

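```bash
python3 - <<'E'
from h import *
import pickle
for n in ['top','scene']:
    f=robot.grab_frame(n)
    pickle.dump(f,open(n+'1.pkl','wb'))
    D={}
    for l in ['crate','drawer_left','drawer_right','pot','pot_lid','lid_hinge','jar_c','jar_a','jar_b','jar_d']:
        r=robot.masks_of(f,l); D[l]=r
        print(n,l,[(round(float(x['conf']),2),x['bbox'],x['mask'].sum()) for x in r])
    pickle.dump(D,open(n+'m.pkl','wb'))
print(robot.sense()['clock'])
E
```

```text
top crate [(0.78, [235.0, 136.5, 73.7, 80.2], np.int64(3309)), (0.19, [180.9, 232.8, 26.5, 39.9], np.int64(735))]
top drawer_left [(0.62, [359.1, 169.4, 29.4, 31.4], np.int64(795)), (0.56, [243.0, 191.7, 35.1, 23.1], np.int64(585)), (0.43, [234.3, 135.0, 76.4, 81.3], np.int64(3201))]
top drawer_right [(0.73, [276.9, 185.3, 30.7, 18.0], np.int64(402)), (0.73, [429.6, 223.1, 28.0, 26.7], np.int64(575)), (0.29, [244.6, 192.6, 31.5, 20.5], np.int64(584))]
top pot [(0.97, [370.3, 116.6, 33.7, 29.6], np.int64(766)), (0.74, [339.5, 147.1, 18.6, 17.4], np.int64(312)), (0.64, [400.4, 156.3, 26.7, 20.8], np.int64(407)), (0.59, [310.2, 220.6, 34.6, 34.0], np.int64(742)), (0.55, [353.7, 170.1, 37.2, 33.4], np.int64(774))]
top pot_lid [(0.94, [312.1, 223.5, 28.2, 30.9], np.int64(677)), (0.83, [340.3, 144.2, 19.3, 19.2], np.int64(301)), (0.8, [359.6, 171.0, 32.6, 20.4], np.int64(358)), (0.69, [399.8, 154.1, 24.7, 28.3], np.int64(403)), (0.57, [373.2, 118.9, 25.5, 32.9], np.int64(679))]
top lid_hinge [(0.95, [402.0, 158.4, 21.6, 22.9], np.int64(436)), (0.94, [305.4, 219.3, 39.4, 34.8], np.int64(762
[... 2102 characters left out ...]
 [337.2, 221.5, 16.9, 32.8], np.int64(571))]
scene jar_a [(0.84, [359.3, 217.6, 21.2, 35.0], np.int64(707)), (0.81, [268.8, 162.5, 16.0, 31.3], np.int64(437)), (0.66, [387.2, 224.4, 25.3, 34.5], np.int64(622)), (0.66, [337.2, 221.5, 16.9, 32.8], np.int64(571))]
scene jar_b [(0.84, [359.3, 217.6, 21.2, 35.0], np.int64(707)), (0.81, [268.8, 162.5, 16.0, 31.3], np.int64(437)), (0.66, [387.2, 224.4, 25.3, 34.5], np.int64(622)), (0.66, [337.2, 221.5, 16.9, 32.8], np.int64(571))]
scene jar_d [(0.84, [359.3, 217.6, 21.2, 35.0], np.int64(707)), (0.81, [268.8, 162.5, 16.0, 31.3], np.int64(437)), (0.66, [387.2, 224.4, 25.3, 34.5], np.int64(622)), (0.66, [337.2, 221.5, 16.9, 32.8], np.int64(571))]
1.25
```

```bash
cat > fit.py <<'E'
import pickle,numpy as np,cv2
from scipy.optimize import least_squares
F={'top':pickle.load(open('top1.pkl','rb')),'scene':pickle.load(open('scene1.pkl','rb'))}
def proj(f,X):
    X=np.atleast_2d(X); c=X@np.array(f['R']).T+np.array(f['t']); p=c@np.array(f['camera_matrix']).T
    return p[:,:2]/p[:,2:]
def Rz(a): return np.array([[np.cos(a),-np.sin(a),0],[np.sin(a),np.cos(a),0],[0,0,1]])
T=lambda u,v:np.array([u,v])/3.6+[220,120]-0.36
S=lambda u,v:np.array([u,v])/3.3+[190,145]-0.35
E
cat > fit1.py <<'E'
from fit import *
# crate params x,y,yaw,dl,dr
obs=[]
def o(cam,pt,p): obs.append((cam,pt,p))
# pt function of params
c=lambda x,y,z:(lambda P:np.array([x,y,z]))
L=lambda y,z:(lambda P:np.array([-P[3],.059+y,z])); R=lambda y,z:(lambda P:np.array([-P[4],-.059+y,z]))
o('top',c(.176,.12,.1),T(50,103));o('top',c(.176,-.12,.1),T(289,64))
o('top',c(.010,.12,.074),T(80,277));o('top',c(.010,-.12,.074),T(317,235))
o('top',L(.056,.064),T(100,343));o('top',L(-.056,.064),T(210,327));o('top',R(.056,.064),T(213,296));o('top',R(-.056,.064),T(319,281))
o('scene',L(.056,.064),S(702,188));o('scene',L(-.056,.064),S(593,184));o('scene',R(.056,.064),S(585,205));o('scene',R(-.056,.064),S(474,201))
o('scene',c(.19,.12,0),S(722,440));o('scene',c(.19,-.12,0),S(460,427))
def W(P,pt): return Rz(P[2])@pt(P)+[P[0],P[1],0]
def res(P): return np.concatenate([proj(F[k],W(P,pt))[0]-p for k,pt,p in obs])
r=least_squares(res,[.42,.15,.17,.06,.03],loss='soft_l1')
print(r.x.round(4)); print(res(r.x).reshape(-1,2).round(1).tolist())
P=r.x
print('L face',W(P,L(0,.03)),'R face',W(P,R(0,.03)))
# pot: colour-independent: points
obs2=[]
q=lambda x,y,z:(lambda P:np.array([x,y,z]))
def lid(s,w,n=.005): # s dist from hinge, w lateral
    return lambda P:np.array([.054-s*np.cos(P[3])+n*np.sin(P[3]),w,.078+s*np.sin(P[3])+n*np.cos(P[3])])
A=[]
def a(cam,pt,p): A.append((cam,pt,p))
a('scene',lid(.120,0),S(234,95)); a('scene',lid(.054,-.052),S(177,150)); a('scene',lid(.054,.052),S(273,172)) 
a('top',lid(.120,0),T(566,241)); a('top',lid(.054,.052),T(507,207)); a('top',lid(.054,-.052),T(613,222)); 
a('top',q(-.05,0,.075),T(544,297));a('top',q(0,0,.075),T(547,246))
a('scene',q(.05,0,0),S(247,251))
def res2(P): return np.concatenate([proj(F[k],W(P,pt))[0]-p for k,pt,p in A])
r2=least_squares(res2,[.55,-.15,-.08,1.2],loss='soft_l1'); Q=r2.x
print(Q.round(4)); print(res2(Q).reshape(-1,2).round(1).tolist())
np.save('fit.npy',np.concatenate([P,Q]))
E
cat > ov.py <<'E'
from fit import *
v=np.load('fit.npy');P,Q=v[:5],v[5:]
def draw(cam,off,k,wh,out):
    im=cv2.cvtColor(F[cam]['color'],cv2.COLOR_RGB2BGR)[off[1]:off[1]+wh[1],off[0]:off[0]+wh[0]]
    im=cv2.resize(im,None,fx=k,fy=k,interpolation=cv2.INTER_CUBIC)
    def pl(pts,P,col):
        X=np.array(pts)@Rz(P[2]).T+[P[0],P[1],0]; u=(proj(F[cam],X)-off+.5)*k-.5
        cv2.polylines(im,[np.round(u).astype(int)],False,col,1)
    pl([[.01,-.12,.074],[.01,.12,.074],[.19,.12,.074],[.19,-.12,.074],[.01,-.12,.074]],P,(0,255,0))
    pl([[.176,-.12,.1],[.176,.12,.1],[.08,.12,.1],[.08,-.12,.1],[.176,-.12,.1]],P,(0,255,0))
    pl([[.01,-.12,0],[.01,.12,0],[.19,.12,0],[.19,-.12,0],[.01,-.12,0]],P,(255,255,0))
    for d,y in((P[3],.059),(P[4],-.059)):
        pl([[-d,y+.056,.008],[-d,y+.056,.064],[-d,y-.056,.064],[-d,y-.056,.008],[-d,y+.056,.008]],P,(255,0,0))
    t=np.linspace(0,2*np.pi,60); th=Q[3]
    pl(np.c_[.05*np.cos(t),.05*np.sin(t),0*t+.075],Q,(0,0,255)); pl(np.c_[.05*np.cos(t),.05*np.sin(t),0*t],Q,(0,0,255))
    for n in (.005,-.003):
        s=.054+.052*np.cos(t);w=.052*np.sin(t)
        pl(np.c_[.054-s*np.cos(th)+n*np.sin(th),w,.078+s*np.sin(th)+n*np.cos(th)],Q,(255,0,255))
    cv2.imwrite('pics/'+out,im)
import sys
i=sys.argv[1]
draw('top',[220,120],3.6,[220,120],f'ovt{i}.png'); draw('scene',[190,145],3.3,[240,140],f'ovs{i}.png')
E
python3 fit1.py; python3 ov.py 1
```

```text
[0.5808 0.1543 0.1603 0.0574 0.0303]
[[-0.8, 1.7], [-0.3, 0.8], [-0.2, 0.1], [0.4, -0.2], [-0.7, 0.3], [-0.3, -0.9], [-0.8, 0.0], [0.6, -1.4], [0.6, -0.2], [-0.5, -0.5], [0.3, -0.4], [-0.5, -0.7], [-0.9, 0.8], [-0.9, 0.7]]
L face [0.5148086  0.20337357 0.03      ] R face [0.56031216 0.09119794 0.03      ]
[ 0.5911 -0.1916 -0.1224  1.0037]
[[0.2, -0.4], [0.0, -1.4], [1.0, 0.3], [-0.3, -0.1], [-0.4, -0.2], [-0.0, -1.3], [0.2, 0.3], [0.6, 0.6], [-4.3, 0.5]]
```

View pics/ovt1.png

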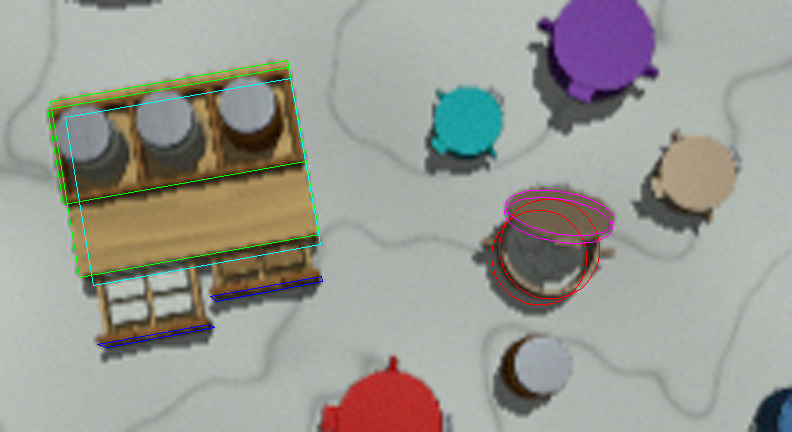

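View pics/ovs1.png

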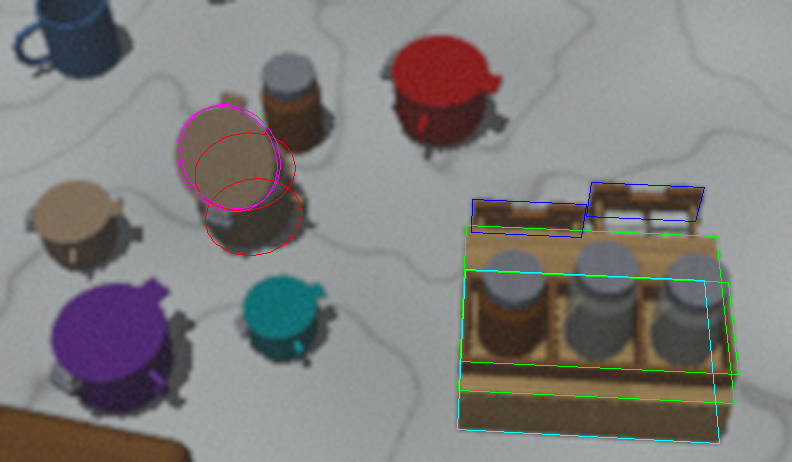

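Emit:
move_arm:
  increments:
    - {"jaw": 0,"dp": [0,0,-10],"spin": 0.18}
    - {"jaw": 0,"dp": [0,0,-10],"spin": 0.18}
    - {"jaw": 0,"dp": [0,0,0],"spin": 0.18}
    - {"jaw": 0,"dp": [0,0,0],"spin": 0}

```text
clock: 1.75
position: [0.2242, -0.5022, 0.2513]
tcp_rot: [[-0.993, 0.118, 0.0], [0.118, 0.993, -0.0], [-0.0, 0.0, -1.0]]
force: [-0.0, -0.7, -0.7]
gripper_width: 0.0122
```

```bash
cat > st.py <<'E'
from h import *
from fit import Rz
v=np.load('fit.npy');P,Q=v[:5],v[5:]
s=robot.sense();p=s['position'];R=s['tcp_rot']
print('clk',s['clock'],'pos',p.round(4),'F',s['force'].round(2),'w',round(s['gripper_width'],4),'q',s['q'].round(2), 'toolx ang',np.arctan2(R[1,0],R[0,0]).round(4))
print('in pot',(Rz(-Q[2])@(p-[Q[0],Q[1],0])).round(4),'in crate',(Rz(-P[2])@(p-[P[0],P[1],0])).round(4))
def to(x,fr):
    A=Q if fr=='pot' else P
    w=Rz(A[2])@np.array(x)+[A[0],A[1],0]
    print('go',x,fr,'world',w.round(3),'tool mm',(R.T@(w-p)*1000).round(1))
E
python3 -c "
from st import *
to([.08,0,.24],'pot');print(Q,np.pi+Q[2])"
```

```text
clk 1.75 pos [ 0.2242 -0.5022  0.2513] F [-0.05 -0.69 -0.74] w 0.0122 q [-0.87  0.25  0.15 -0.   -1.47 -0.82] toolx ang 3.023
in pot [-0.3262 -0.353   0.2513] in crate [-0.4569 -0.5912  0.2513]
go [0.08, 0, 0.24] pot world [ 0.67  -0.201  0.24 ] tool mm [-407.6  351.5   11.3]
[ 0.59107309 -0.19163022 -0.12238571  1.00366804] 3.0192069482147876
```

Emit:
move_arm:
  increments:
    - {"jaw": 0,"dp": [-25,22,0],"spin": 0}
    - {"jaw": 0,"dp": [-45,39,0],"spin": 0}
    - {"jaw": 0,"dp": [-45,39,0],"spin": 0}
    - {"jaw": 0,"dp": [-45,39,0],"spin": 0}
    - {"jaw": 0,"dp": [-45,39,0],"spin": 0}
    - {"jaw": 0,"dp": [-45,39,0],"spin": 0}
    - {"jaw": 0,"dp": [-45,39,0],"spin": 0}
    - {"jaw": 0,"dp": [-45,39,0],"spin": 0}
    - {"jaw": 0,"dp": [-45,39,0],"spin": 0}
    - {"jaw": 0,"dp": [-23,18,0],"spin": 0}
    - {"jaw": 0,"dp": [0,0,0],"spin": 0}
    - {"jaw": 0,"dp": [0,0,0],"spin": 0}

```text
clock: 3.25
position: [0.6711, -0.2021, 0.2512]
tcp_rot: [[-0.993, 0.118, -0.0], [0.118, 0.993, -0.0], [0.0, -0.0, -1.0]]
force: [-1.0, -0.4, -0.2]
gripper_width: -0.0002
```

```bash
cat > wr.py <<'E'
from st import *
import sys
f=robot.grab_frame('wrist')
im=cv2.cvtColor(f['color'],cv2.COLOR_RGB2BGR)
M=np.array(f['tool_from_camera']);K=f['camera_matrix']
def pw(X):
    X=np.atleast_2d(X); t=(X-p)@R; c=(t-M[:3,3])@M[:3,:3]; u=c@K.T; return u[:,:2]/u[:,2:]
def pl(pts,A,col):
    X=np.array(pts)@Rz(A[2]).T+[A[0],A[1],0]; cv2.polylines(im,[np.round(pw(X)).astype(int)],False,col,1)
t=np.linspace(0,2*np.pi,60); th=Q[3]
cv2.imwrite('pics/w%s_raw.png'%sys.argv[1],im)
pl(np.c_[.05*np.cos(t),.05*np.sin(t),0*t+.075],Q,(0,0,255)); pl(np.c_[.05*np.cos(t),.05*np.sin(t),0*t],Q,(0,0,255))
for n in (.005,-.003):
    ss=.054+.052*np.cos(t);w=.052*np.sin(t)
    pl(np.c_[.054-ss*np.cos(th)+n*np.sin(th),w,.078+ss*np.sin(th)+n*np.cos(th)],Q,(255,0,255))
for d,y in((P[3],.059),(P[4],-.059)):
    pl([[-d,y+.056,.008],[-d,y+.056,.064],[-d,y-.056,.064],[-d,y-.056,.008],[-d,y+.056,.008]],P,(255,0,0))
pl([[.01,-.12,.074],[.01,.12,.074],[.19,.12,.074],[.19,-.12,.074],[.01,-.12,.074]],P,(0,255,0))
cv2.imwrite('pics/w%s.png'%sys.argv[1],im)
E
python3 wr.py 1
```

```text
clk 3.25 pos [ 0.6711 -0.2021  0.2512] F [-1.01 -0.38 -0.24] w -0.0002 q [-0.07  0.58  0.65  0.   -1.64 -1.62] toolx ang 3.0233
in pot [ 0.0807 -0.0006  0.2512] in crate [ 0.0322 -0.3662  0.2512]
```

View pics/w1.png

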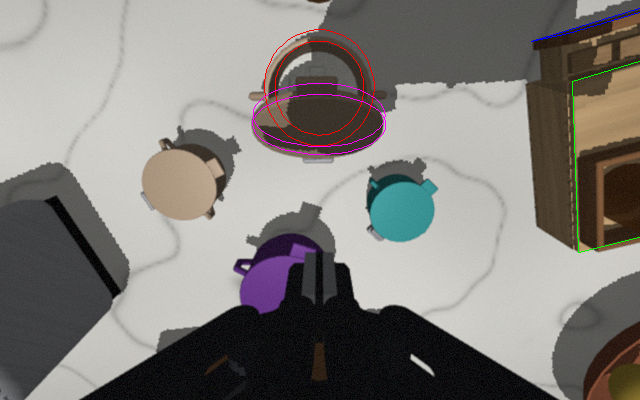

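```bash
python3 -c "
import cv2
a=cv2.imread('pics/w1.png')[15:175,230:410];cv2.imwrite('pics/w1z.png',cv2.resize(a,None,fx=3.5,fy=3.5,interpolation=cv2.INTER_CUBIC))
a=cv2.imread('pics/w1_raw.png')[15:175,230:410];cv2.imwrite('pics/w1r.png',cv2.resize(a,None,fx=3.5,fy=3.5,interpolation=cv2.INTER_CUBIC))"
```

```text
(no output)
```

View pics/w1r.png

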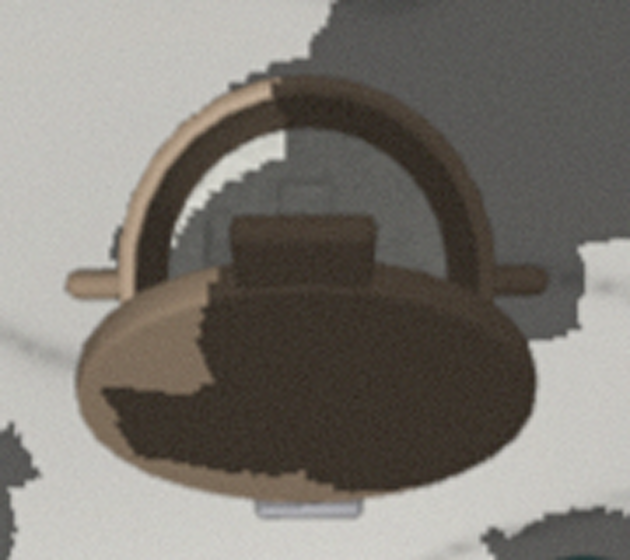

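View pics/w1z.png

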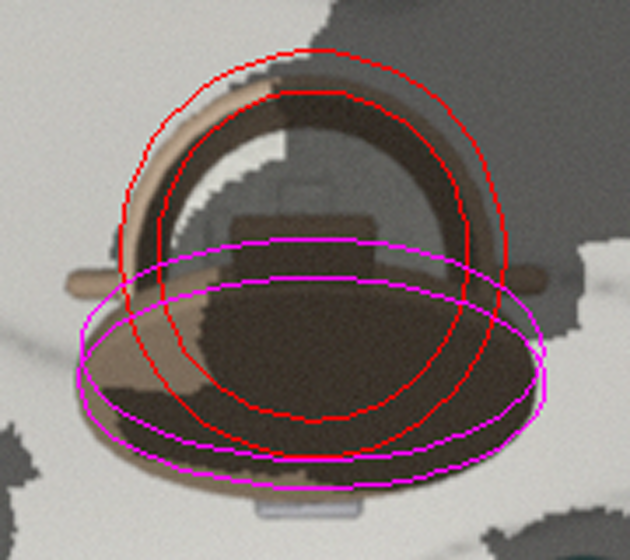

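```bash
cat > fit2.py <<'E'
exec(open('fit1.py').read().split('def res2')[0])
A=A[:-1]
import sys; sys.argv=['x','1b']
exec(open('wr.py').read().split("t=np.linspace")[0]); v=np.load('fit.npy');
C=lambda u,vv:np.array([u,vv])/3.5+[230,15]-.36
B=[(q(-.05,0,.075),C(305,76),(0,1)),(q(0,.05,.075),C(495,270),(1,0)),(q(0,-.05,.075),C(118,270),(1,0)),
 (lid(.12,0),C(305,240),(1,1)),(lid(.106,0),C(305,289),(0,1)),(lid(.002,0),C(307,500),(0,1)),
 (lid(.054,.052),C(537,370),(1,0)),(lid(.054,-.052),C(77,370),(1,0))]
def WW(P,pt): return Rz(P[2])@pt(P)+[P[0],P[1],0]
def res2(Q): return np.concatenate([(proj(F[k],WW(Q,pt))[0]-p_) for k,pt,p_ in A]+[.5*(pw(WW(Q,pt))[0]-u)*np.array(w) for pt,u,w in B])
r2=least_squares(res2,[.59,-.19,-.12,1.0],loss='soft_l1'); print(r2.x.round(4)); print(res2(r2.x).reshape(-1,2).round(1).tolist())
def resw(Q): return res2(Q)[2*len(A):]
r3=least_squares(resw,[.59,-.19,-.12,1.0],loss='soft_l1'); print('wrist only',r3.x.round(4)); print(resw(r3.x).reshape(-1,2).round(1).tolist())
v[5:]=r2.x; np.save('fit.npy',v)
E
python3 fit2.py
```

```text
[0.5808 0.1543 0.1603 0.0574 0.0303]
[[-0.8, 1.7], [-0.3, 0.8], [-0.2, 0.1], [0.4, -0.2], [-0.7, 0.3], [-0.3, -0.9], [-0.8, 0.0], [0.6, -1.4], [0.6, -0.2], [-0.5, -0.5], [0.3, -0.4], [-0.5, -0.7], [-0.9, 0.8], [-0.9, 0.7]]
L face [0.5148086  0.20337357 0.03      ] R face [0.56031216 0.09119794 0.03      ]
clk 3.3 pos [ 0.6709 -0.2024  0.2517] F [-0.41  0.88  0.81] w -0.0001 q [-0.07  0.58  0.65  0.   -1.64 -1.62] toolx ang 3.0222
in pot [ 0.0805 -0.001   0.2517] in crate [ 0.0319 -0.3665  0.2517]
[ 0.5944 -0.1933 -0.122   0.979 ]
[[-0.2, 0.1], [-0.6, -0.9], [0.3, 0.9], [0.0, -0.3], [-0.0, -0.8], [0.4, -1.9], [0.6, -0.7], [1.0, -0.3], [0.0, -1.2], [0.6, 0.0], [-0.0, 0.0], [0.2, -0.0], [0.0, -0.6], [0.0, 0.0], [-0.3, 0.0], [0.5, 0.0]]
wrist only [ 0.5955 -0.1937 -0.1174  0.9704]
[[0.0, -0.4], [0.4, 0.0], [-0.1, 0.0], [-0.1, 0.2], [-0.0, -0.3], [0.0, 0.6], [-0.5, 0.0], [0.4, 0.0]]
```

```bash
python3 -c "
from st import *
to([.040,0,.165],'pot')
ths=[.975,.9,.8,.7,.6,.5,.4,.3,.2,.1,.05,0]
c=np.array([[.065-.085*np.cos(t)+.005*np.sin(t),0,.078+.085*np.sin(t)+.005*np.cos(t)] for t in ths])
print((c*1000).round(1)); print((np.diff(c,axis=0)*1000).round(1))
"
```

```text
clk 3.35 pos [ 0.6707 -0.2026  0.252 ] F [ 0.21 -0.76  0.04] w -0.0003 q [-0.07  0.58  0.65  0.   -1.64 -1.62] toolx ang 3.0216
in pot [7.69e-02 1.00e-04 2.52e-01] in crate [ 0.0318 -0.3666  0.252 ]
go [0.04, 0, 0.165] pot world [ 0.634 -0.198  0.165] tool mm [37.  0. 87.]
[[ 21.4   0.  151.2]
 [ 16.1   0.  147.7]
 [  9.4   0.  142.5]
 [  3.2   0.  136.6]
 [ -2.3   0.  130.1]
 [ -7.2   0.  123.1]
 [-11.3   0.  115.7]
 [-14.7   0.  107.9]
 [-17.3   0.   99.8]
 [-19.1   0.   91.5]
 [-19.6   0.   87.2]
 [-20.    0.   83. ]]
[[-5.4  0.  -3.5]
 [-6.7  0.  -5.2]
 [-6.2  0.  -5.9]
 [-5.5  0.  -6.5]
 [-4.9  0.  -7. ]
 [-4.1  0.  -7.4]
 [-3.4  0.  -7.8]
 [-2.6  0.  -8.1]
 [-1.8  0.  -8.3]
 [-0.6  0.  -4.2]
 [-0.4  0.  -4.2]]
```

Emit:
move_arm:
  increments:
    - {"jaw": 0,"dp": [0,0,22],"spin": 0}
    - {"jaw": 0,"dp": [7,0,32],"spin": 0}
    - {"jaw": 0,"dp": [15,0,22],"spin": 0}
    - {"jaw": 0,"dp": [15,0,11],"spin": 0}
    - {"jaw": 0,"dp": [0,0,0],"spin": 0}
    - {"jaw": 0,"dp": [0,0,0],"spin": 0}

```text
clock: 4.1
position: [0.6351, -0.1979, 0.1656]
tcp_rot: [[-0.993, 0.12, 0.002], [0.12, 0.993, -0.001], [-0.002, -0.0, -1.0]]
force: [0.3, 0.1, 0.6]
gripper_width: -0.0004
```

```bash
python3 wr.py 2
```

```text
clk 4.1 pos [ 0.6351 -0.1979  0.1656] F [0.26 0.08 0.56] w -0.0004 q [-0.07  0.51  0.32  0.   -1.38 -1.62] toolx ang 3.0212
in pot [0.041  0.0004 0.1656] in crate [-0.0026 -0.3563  0.1656]
```

View pics/w2.png

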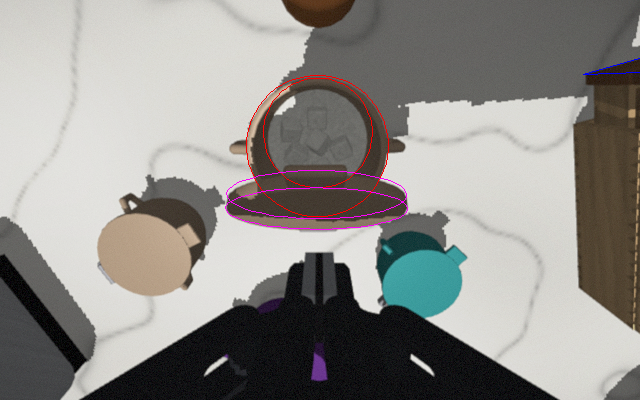

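Emit:
move_arm:
  increments:
    - {"jaw": 0,"dp": [5,0,4],"spin": 0}
    - {"jaw": 0,"dp": [5,0,4],"spin": 0}
    - {"jaw": 0,"dp": [5,0,3.5],"spin": 0}
    - {"jaw": 0,"dp": [5,0,3],"spin": 0}
    - {"jaw": 0,"dp": [2.7,0,1.8],"spin": 0}
    - {"jaw": 0,"dp": [2.7,0,1.8],"spin": 0}
    - {"jaw": 0,"dp": [3.3,0,2.6],"spin": 0}
    - {"jaw": 0,"dp": [3.3,0,2.6],"spin": 0}
    - {"jaw": 0,"dp": [3.1,0,3],"spin": 0}
    - {"jaw": 0,"dp": [3.1,0,3],"spin": 0}

```text
clock: 5.4
position: [0.5965, -0.1927, 0.1348]
tcp_rot: [[-0.993, 0.12, -0.0], [0.12, 0.993, -0.0], [0.0, -0.0, -1.0]]
force: [0.5, -0.9, 0.5]
gripper_width: 0.0005
```

```bash
python3 wr.py 3
```

```text
clk 5.4 pos [ 0.5965 -0.1927  0.1348] F [ 0.47 -0.92  0.47] w 0.0005 q [-0.06  0.45  0.14  0.   -1.26 -1.63] toolx ang 3.0213
in pot [0.002  0.0008 0.1348] in crate [-0.0399 -0.3451  0.1348]
```

View pics/w3.png

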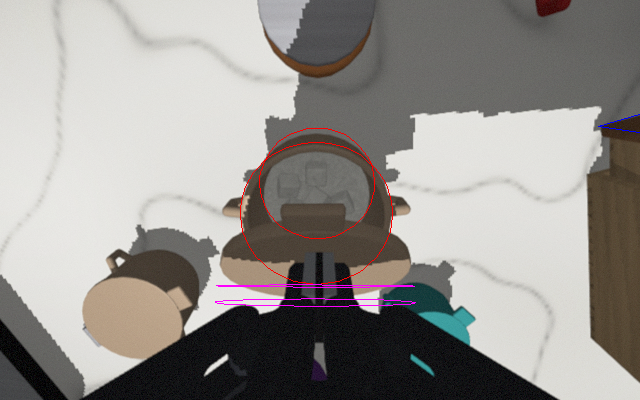

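Emit:
move_arm:
  increments:
    - {"jaw": 0,"dp": [2.2,0,2.4],"spin": 0}
    - {"jaw": 0,"dp": [2.2,0,2.4],"spin": 0}
    - {"jaw": 0,"dp": [2.5,0,3.5],"spin": 0}
    - {"jaw": 0,"dp": [2.4,0,3.5],"spin": 0}
    - {"jaw": 0,"dp": [2.1,0,3.7],"spin": 0}
    - {"jaw": 0,"dp": [2,0,3.7],"spin": 0}
    - {"jaw": 0,"dp": [1.7,0,3.9],"spin": 0}
    - {"jaw": 0,"dp": [1.7,0,3.9],"spin": 0}
    - {"jaw": 0,"dp": [1.3,0,4],"spin": 0}
    - {"jaw": 0,"dp": [1.3,0,4],"spin": 0}

```text
clock: 6.7
position: [0.5775, -0.1904, 0.0997]
tcp_rot: [[-0.993, 0.12, 0.0], [0.12, 0.993, 0.0], [-0.0, 0.0, -1.0]]
force: [-0.4, 0.3, 0.0]
gripper_width: 0.0002
```

```bash
python3 wr.py 4
```

```text
clk 6.7 pos [ 0.5775 -0.1904  0.0997] F [-0.45  0.29  0.05] w 0.0002 q [-0.06  0.44  0.03 -0.   -1.16 -1.63] toolx ang 3.0213
in pot [-0.0172  0.0009  0.0997] in crate [-0.0584 -0.3397  0.0997]
```

View pics/w4.png

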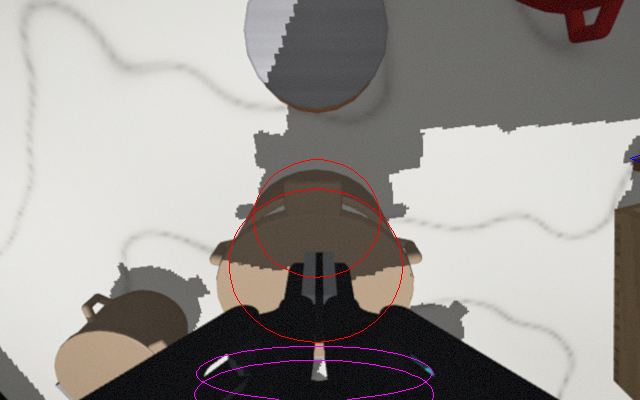

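Lid is nearly down (its edge about row 190, jar_c untouched at row 40). Finish slowly, pressing down.

Emit:
move_arm:
  increments:
    - {"jaw": 0,"dp": [1,0,3],"spin": 0}
    - {"jaw": 0,"dp": [0.8,0,3],"spin": 0}
    - {"jaw": 0,"dp": [0.5,0,3],"spin": 0}
    - {"jaw": 0,"dp": [0.3,0,2],"spin": 0}
    - {"jaw": 0,"dp": [0,0,2],"spin": 0}
    - {"jaw": 0,"dp": [0,0,2],"spin": 0}
    - {"jaw": 0,"dp": [0,0,0],"spin": 0}

```text
clock: 7.62
position: [0.5748, -0.19, 0.0847]
tcp_rot: [[-0.993, 0.12, -0.0], [0.12, 0.993, 0.0], [0.0, 0.0, -1.0]]
force: [-0.3, 0.8, 0.2]
gripper_width: 0.0004
```

```bash
python3 wr.py 5
```

```text
clk 7.625 pos [ 0.5748 -0.19    0.0847] F [-0.27  0.78  0.16] w 0.0004 q [-0.06  0.44  0.   -0.   -1.13 -1.63] toolx ang 3.0214
in pot [-0.0198  0.0009  0.0847] in crate [-0.0609 -0.3389  0.0847]
```

View pics/w5.png

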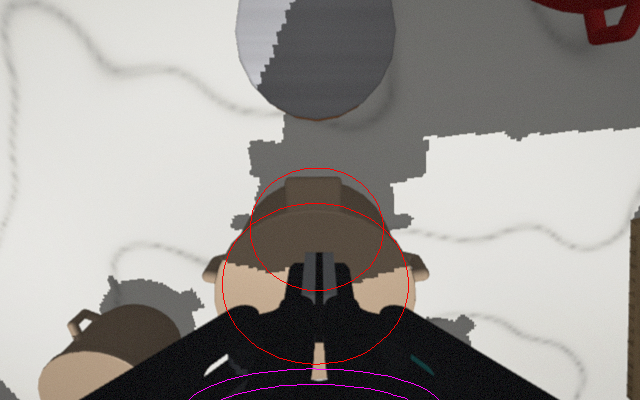

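Press down the last millimetres until the force shows the rim.

Emit:
move_arm:
  increments:
    - {"jaw": 0,"dp": [0,0,0.7],"spin": 0}
    - {"jaw": 0,"dp": [0,0,0.7],"spin": 0}
    - {"jaw": 0,"dp": [0,0,0.6],"spin": 0}
    - {"jaw": 0,"dp": [0,0,0],"spin": 0}

```text
clock: 8.18
position: [0.575, -0.19, 0.0831]
tcp_rot: [[-0.993, 0.12, 0.0], [0.12, 0.993, -0.0], [-0.0, -0.0, -1.0]]
force: [-0.6, 0.5, 1.0]
gripper_width: 0.0001
```

Emit:
move_arm:
  increments:
    - {"jaw": 0,"dp": [0,0,0.5],"spin": 0}
    - {"jaw": 0,"dp": [0,0,0.5],"spin": 0}
    - {"jaw": 0,"dp": [0,0,0],"spin": 0}

```text
clock: 8.55
position: [0.575, -0.1901, 0.083]
tcp_rot: [[-0.993, 0.12, 0.001], [0.12, 0.993, -0.0], [-0.001, -0.0, -1.0]]
force: [-2.4, 0.9, 6.6]
gripper_width: 0.0001
```

Emit:
move_arm:
  increments:
    - {"jaw": 0,"dp": [0,0,-3],"spin": 0}
    - {"jaw": 0,"dp": [0,0,-15],"spin": 0}
    - {"jaw": 0,"dp": [0,0,-40],"spin": 0}
    - {"jaw": 0,"dp": [0,0,-50],"spin": 0}
    - {"jaw": 0,"dp": [0,0,-30],"spin": -0.14}
    - {"jaw": 0,"dp": [0,0,0],"spin": -0.14}
    - {"jaw": 0,"dp": [0,0,0],"spin": 0}

```text
clock: 9.43
position: [0.5751, -0.19, 0.2208]
tcp_rot: [[-0.987, -0.158, 0.001], [-0.158, 0.987, 0.0], [-0.001, -0.0, -1.0]]
force: [-0.2, -0.0, -0.5]
gripper_width: 0.0002
```

```bash
python3 - <<'E'
from st import *
f=robot.grab_frame('scene'); save(f,'s6.png')
im=cv2.imread('pics/s6.png'); cv2.imwrite('pics/s6c.png',cv2.resize(im[145:285,190:430],None,fx=3.3,fy=3.3,interpolation=cv2.INTER_CUBIC))
to([-.095,.059,.2],'crate'); to([-.08,.059,.03],'crate')
E
```

```text
clk 9.425 pos [ 0.5751 -0.19    0.2208] F [-0.18 -0.05 -0.54] w 0.0002 q [-0.06  0.37  0.24 -0.   -1.44 -1.35] toolx ang -2.9831
in pot [-0.0196  0.0009  0.2208] in crate [-0.0607 -0.339   0.2208]
go [-0.095, 0.059, 0.2] crate world [0.478 0.197 0.2  ] tool mm [ 35.1 397.9  20.7]
go [-0.08, 0.059, 0.03] crate world [0.492 0.2   0.03 ] tool mm [ 20.3 398.  190.8]
```

View pics/s6c.png

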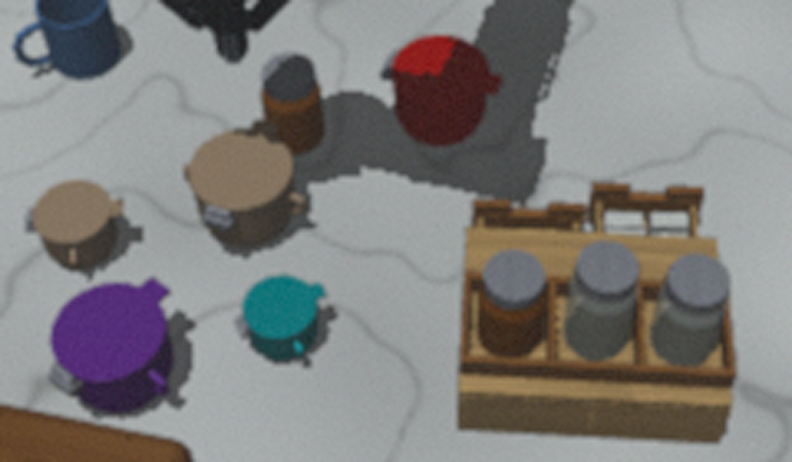

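Emit:
move_arm:
  increments:
    - {"jaw": 0,"dp": [3,23,0],"spin": 0}
    - {"jaw": 0,"dp": [4,45,0],"spin": 0}
    - {"jaw": 0,"dp": [4,45,0],"spin": 0}
    - {"jaw": 0,"dp": [4,45,0],"spin": 0}
    - {"jaw": 0,"dp": [4,45,0],"spin": 0}
    - {"jaw": 0,"dp": [4,45,0],"spin": 0}
    - {"jaw": 0,"dp": [4,45,0],"spin": 0}
    - {"jaw": 0,"dp": [4,45,0],"spin": 0}
    - {"jaw": 0,"dp": [4,40,0],"spin": 0}
    - {"jaw": 0,"dp": [0,20,0],"spin": 0}
    - {"jaw": 0,"dp": [0,0,0],"spin": 0}
    - {"jaw": 0,"dp": [0,0,0],"spin": 0}

```text
clock: 10.98
position: [0.4772, 0.1966, 0.2199]
tcp_rot: [[-0.987, -0.158, -0.0], [-0.158, 0.987, -0.001], [0.0, -0.001, -1.0]]
force: [-0.3, 0.9, -0.4]
gripper_width: 0.0002
```

```bash
python3 wr.py 6;  python3 -c "
from st import *
to([-.095,.059,.03],'crate')"
```

```text
clk 10.975 pos [0.4772 0.1966 0.2199] F [-0.28  0.9  -0.38] w 0.0002 q [ 0.69  0.19 -0.    0.   -1.38 -2.11] toolx ang -2.9831
in pot [-0.1637  0.3727  0.2199] in crate [-0.0955  0.0583  0.2199]
clk 11.025 pos [0.4773 0.1964 0.2199] F [1.08 0.51 0.23] w -0.0001 q [ 0.69  0.19 -0.    0.   -1.38 -2.11] toolx ang -2.9834
in pot [-0.1637  0.3726  0.2199] in crate [-0.0955  0.0581  0.2199]
go [-0.095, 0.059, 0.03] crate world [0.478 0.197 0.03 ] tool mm [ -0.5   1.  189.9]
```

View pics/w6.png

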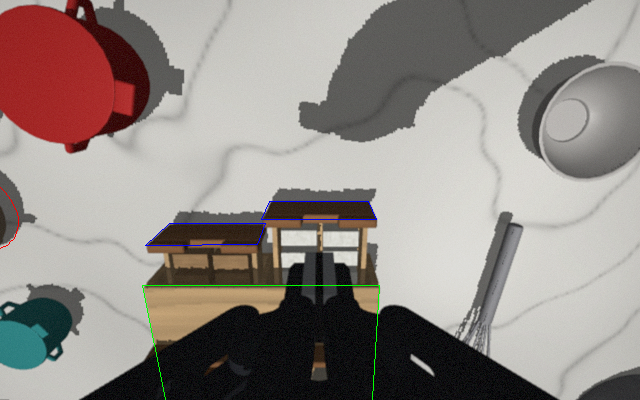

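Emit:
move_arm:
  increments:
    - {"jaw": 0,"dp": [0,0,25],"spin": 0}
    - {"jaw": 0,"dp": [0,0,45],"spin": 0}
    - {"jaw": 0,"dp": [0,0,45],"spin": 0}
    - {"jaw": 0,"dp": [0,0,40],"spin": 0}
    - {"jaw": 0,"dp": [0,0,25],"spin": 0}
    - {"jaw": 0,"dp": [0,0,10],"spin": 0}
    - {"jaw": 0,"dp": [0,0,0],"spin": 0}
    - {"jaw": 0,"dp": [0,0,0],"spin": 0}

```text
clock: 12.02
position: [0.478, 0.1977, 0.0312]
tcp_rot: [[-0.987, -0.159, 0.002], [-0.159, 0.987, 0.001], [-0.002, 0.001, -1.0]]
force: [0.3, -0.2, 0.3]
gripper_width: 0.0
```

```bash
python3 wr.py 7
```

```text
clk 12.025 pos [0.478  0.1977 0.0312] F [ 0.32 -0.17  0.29] w 0.0 q [ 0.7   0.34 -0.31  0.   -0.91 -2.11] toolx ang -2.982
in pot [-0.1631  0.3739  0.0312] in crate [-0.0946  0.0592  0.0312]
```

View pics/w7.png

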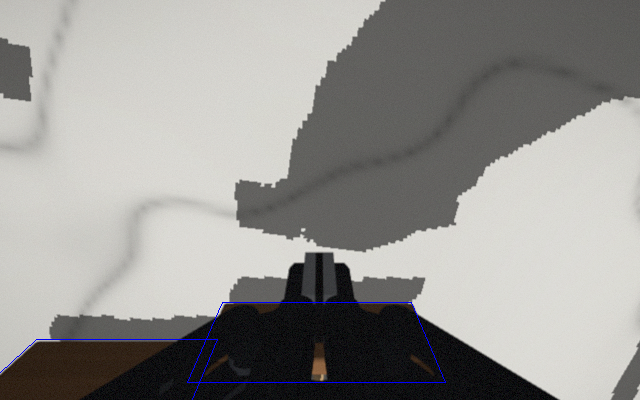

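Emit:
move_arm:
  increments:
    - {"jaw": 0,"dp": [-6,0,0],"spin": 0}
    - {"jaw": 0,"dp": [-6,0,0],"spin": 0}
    - {"jaw": 0,"dp": [-4,0,0],"spin": 0}
    - {"jaw": 0,"dp": [-3,0,0],"spin": 0}
    - {"jaw": 0,"dp": [-3,0,0],"spin": 0}
    - {"jaw": 0,"dp": [-3,0,0],"spin": 0}
    - {"jaw": 0,"dp": [-3,0,0],"spin": 0}
    - {"jaw": 0,"dp": [-4,0,0],"spin": 0}
    - {"jaw": 0,"dp": [-4,0,0],"spin": 0}
    - {"jaw": 0,"dp": [-4,0,0],"spin": 0}
    - {"jaw": 0,"dp": [-4,0,0],"spin": 0}
    - {"jaw": 0,"dp": [-4,0,0],"spin": 0}
    - {"jaw": 0,"dp": [-4,0,0],"spin": 0}
    - {"jaw": 0,"dp": [-4,0,0],"spin": 0}
    - {"jaw": 0,"dp": [-4,0,0],"spin": 0}
    - {"jaw": 0,"dp": [-4,0,0],"spin": 0}
    - {"jaw": 0,"dp": [-4,0,0],"spin": 0}
    - {"jaw": 0,"dp": [-4,0,0],"spin": 0}
    - {"jaw": 0,"dp": [-3,0,0],"spin": 0}
    - {"jaw": 0,"dp": [0,0,0],"spin": 0}

```text
clock: 14.58
position: [0.5517, 0.2096, 0.0301]
tcp_rot: [[-0.987, -0.159, 0.001], [-0.159, 0.987, 0.001], [-0.001, 0.0, -1.0]]
force: [-0.3, -0.0, -0.1]
gripper_width: 0.0002
```

```bash
python3 wr.py 8
```

```text
clk 14.575 pos [0.5517 0.2096 0.0301] F [-0.27 -0.01 -0.08] w 0.0002 q [ 0.63  0.47 -0.12  0.   -0.99 -2.04] toolx ang -2.9818
in pot [-0.0914  0.3947  0.0301] in crate [-0.02    0.0593  0.0301]
```

View pics/w8.png

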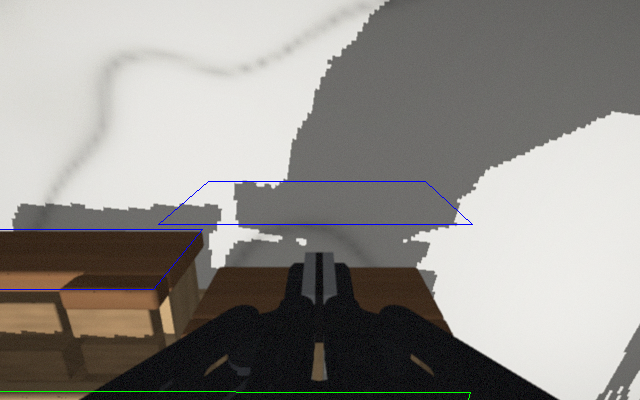

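Left drawer follows the fingers (front now about 9 mm out). Finish slowly.

Emit:
move_arm:
  increments:
    - {"jaw": 0,"dp": [-2,0,0],"spin": 0}
    - {"jaw": 0,"dp": [-2,0,0],"spin": 0}
    - {"jaw": 0,"dp": [-1.5,0,0],"spin": 0}
    - {"jaw": 0,"dp": [-1,0,0],"spin": 0}
    - {"jaw": 0,"dp": [-0.7,0,0],"spin": 0}
    - {"jaw": 0,"dp": [0,0,0],"spin": 0}

```text
clock: 15.38
position: [0.5583, 0.2104, 0.03]
tcp_rot: [[-0.987, -0.159, 0.0], [-0.159, 0.987, 0.0], [-0.0, 0.0, -1.0]]
force: [-1.3, 1.3, 0.5]
gripper_width: 0.0001
```

Emit:
move_arm:
  increments:
    - {"jaw": 0,"dp": [-0.7,0,0],"spin": 0}
    - {"jaw": 0,"dp": [-0.7,0,0],"spin": 0}
    - {"jaw": 0,"dp": [-0.7,0,0],"spin": 0}
    - {"jaw": 0,"dp": [0,0,0],"spin": 0}

```text
clock: 15.88
position: [0.5604, 0.2107, 0.03]
tcp_rot: [[-0.987, -0.159, 0.0], [-0.159, 0.987, 0.0], [-0.0, 0.0, -1.0]]
force: [-1.3, 0.4, -0.7]
gripper_width: 0.0002
```

Emit:
move_arm:
  increments:
    - {"jaw": 0,"dp": [-0.7,0,0],"spin": 0}
    - {"jaw": 0,"dp": [-0.7,0,0],"spin": 0}
    - {"jaw": 0,"dp": [-0.6,0,0],"spin": 0}
    - {"jaw": 0,"dp": [0,0,0],"spin": 0}

```text
clock: 16.38
position: [0.5624, 0.2111, 0.03]
tcp_rot: [[-0.987, -0.159, 0.0], [-0.159, 0.987, -0.0], [-0.0, -0.0, -1.0]]
force: [-1.3, -0.4, 0.6]
gripper_width: 0.0001
```

Emit:
move_arm:
  increments:
    - {"jaw": 0,"dp": [-0.7,0,0],"spin": 0}
    - {"jaw": 0,"dp": [-0.7,0,0],"spin": 0}
    - {"jaw": 0,"dp": [-0.6,0,0],"spin": 0}
    - {"jaw": 0,"dp": [0,0,0],"spin": 0}

```text
clock: 16.88
position: [0.5624, 0.211, 0.0299]
tcp_rot: [[-0.987, -0.159, -0.003], [-0.159, 0.987, -0.001], [0.004, -0.0, -1.0]]
force: [-8.8, 0.3, 6.1]
gripper_width: -0.0001
```

```bash
python3 wr.py 9
```

```text
clk 16.875 pos [0.5624 0.211  0.0299] F [-8.83  0.33  6.06] w -0.0001 q [ 0.62  0.49 -0.08 -0.   -1.01 -2.03] toolx ang -2.982
in pot [-0.081   0.3974  0.0299] in crate [-0.0092  0.0589  0.0299]
```

View pics/w9.png

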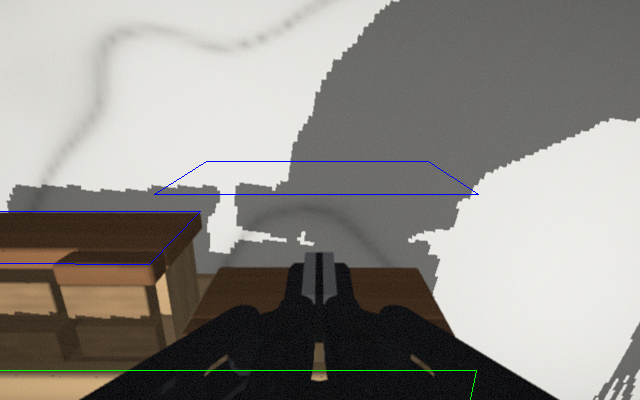

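Emit:
move_arm:
  increments:
    - {"jaw": 0,"dp": [4,0,0],"spin": 0}
    - {"jaw": 0,"dp": [15,0,0],"spin": 0}
    - {"jaw": 0,"dp": [25,0,0],"spin": 0}
    - {"jaw": 0,"dp": [15,-5,0],"spin": 0}
    - {"jaw": 0,"dp": [0,-30,0],"spin": 0}
    - {"jaw": 0,"dp": [0,-40,0],"spin": 0}
    - {"jaw": 0,"dp": [0,-30,0],"spin": 0}
    - {"jaw": 0,"dp": [0,-13,0],"spin": 0}
    - {"jaw": 0,"dp": [0,0,0],"spin": 0}
    - {"jaw": 0,"dp": [0,0,0],"spin": 0}

```text
clock: 18.18
position: [0.525, 0.0862, 0.03]
tcp_rot: [[-0.987, -0.16, 0.001], [-0.16, 0.987, 0.0], [-0.001, 0.0, -1.0]]
force: [0.7, -0.1, -1.0]
gripper_width: 0.0002
```

```bash
python3 wr.py 10
```

```text
clk 18.175 pos [0.525  0.0862 0.03  ] F [ 0.7  -0.15 -1.04] w 0.0002 q [ 0.46  0.37 -0.27  0.   -0.92 -1.87] toolx ang -2.9812
in pot [-0.1029  0.269   0.03  ] in crate [-0.066  -0.0583  0.03  ]
```

View pics/w10.png

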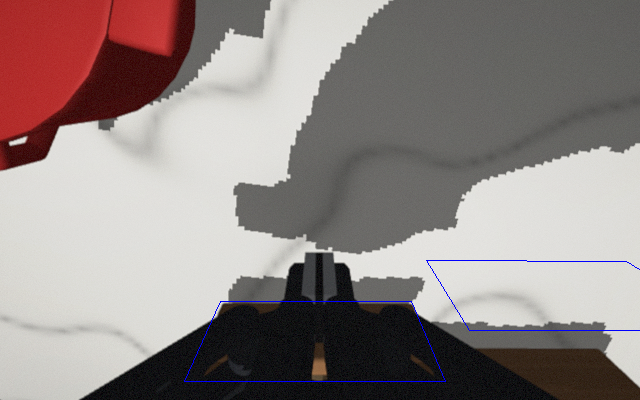

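Emit:
move_arm:
  increments:
    - {"jaw": 0,"dp": [-5,0,0],"spin": 0}
    - {"jaw": 0,"dp": [-5,0,0],"spin": 0}
    - {"jaw": 0,"dp": [-4,0,0],"spin": 0}
    - {"jaw": 0,"dp": [-3,0,0],"spin": 0}
    - {"jaw": 0,"dp": [-3,0,0],"spin": 0}
    - {"jaw": 0,"dp": [-3,0,0],"spin": 0}
    - {"jaw": 0,"dp": [-3,0,0],"spin": 0}
    - {"jaw": 0,"dp": [-4,0,0],"spin": 0}
    - {"jaw": 0,"dp": [-4,0,0],"spin": 0}
    - {"jaw": 0,"dp": [-4,0,0],"spin": 0}
    - {"jaw": 0,"dp": [-4,0,0],"spin": 0}
    - {"jaw": 0,"dp": [-3,0,0],"spin": 0}
    - {"jaw": 0,"dp": [-2,0,0],"spin": 0}
    - {"jaw": 0,"dp": [-2,0,0],"spin": 0}
    - {"jaw": 0,"dp": [-1.5,0,0],"spin": 0}
    - {"jaw": 0,"dp": [-1,0,0],"spin": 0}
    - {"jaw": 0,"dp": [-0.7,0,0],"spin": 0}
    - {"jaw": 0,"dp": [-0.7,0,0],"spin": 0}
    - {"jaw": 0,"dp": [-0.7,0,0],"spin": 0}
    - {"jaw": 0,"dp": [0,0,0],"spin": 0}

```text
clock: 20.72
position: [0.5777, 0.0941, 0.0299]
tcp_rot: [[-0.987, -0.159, 0.0], [-0.159, 0.987, 0.0], [-0.0, 0.0, -1.0]]
force: [-0.3, -2.0, -0.4]
gripper_width: 0.0
```

```bash
python3 wr.py 11
```

```text
clk 20.725 pos [0.5777 0.0941 0.0299] F [-0.3  -2.03 -0.4 ] w 0.0 q [ 0.43  0.46 -0.13 -0.   -0.98 -1.84] toolx ang -2.9818
in pot [-0.0515  0.2832  0.0299] in crate [-0.0127 -0.0589  0.0299]
```

View pics/w11.png

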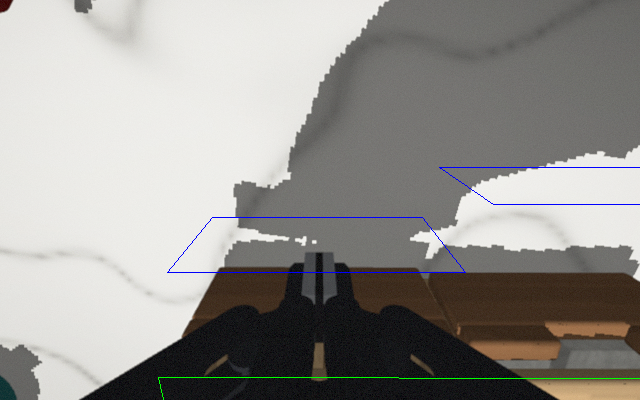

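Emit:
move_arm:
  increments:
    - {"jaw": 0,"dp": [-0.7,0,0],"spin": 0}
    - {"jaw": 0,"dp": [-0.7,0,0],"spin": 0}
    - {"jaw": 0,"dp": [-0.7,0,0],"spin": 0}
    - {"jaw": 0,"dp": [-0.7,0,0],"spin": 0}
    - {"jaw": 0,"dp": [-0.6,0,0],"spin": 0}
    - {"jaw": 0,"dp": [0,0,0],"spin": 0}

```text
clock: 21.52
position: [0.5807, 0.0946, 0.0299]
tcp_rot: [[-0.987, -0.159, -0.001], [-0.159, 0.987, -0.0], [0.001, 0.0, -1.0]]
force: [-3.9, -0.6, 0.4]
gripper_width: 0.0004
```

Emit:
move_arm:
  increments:
    - {"jaw": 0,"dp": [-0.6,0,0],"spin": 0}
    - {"jaw": 0,"dp": [-0.6,0,0],"spin": 0}
    - {"jaw": 0,"dp": [0,0,0],"spin": 0}

```text
clock: 21.9
position: [0.5808, 0.0945, 0.03]
tcp_rot: [[-0.987, -0.159, -0.003], [-0.159, 0.987, -0.0], [0.003, -0.0, -1.0]]
force: [-7.9, 0.5, 4.7]
gripper_width: 0.0
```

```bash
python3 st.py
```

```text
clk 21.9 pos [0.5808 0.0945 0.03  ] F [-7.87  0.46  4.73] w 0.0 q [ 0.43  0.47 -0.12 -0.   -0.99 -1.84] toolx ang -2.9819
in pot [-0.0485  0.284   0.03  ] in crate [-0.0096 -0.059   0.03  ]
```

Right drawer is at its stop too. Back off, rise and look at the whole.

Emit:
move_arm:
  increments:
    - {"jaw": 0,"dp": [4,0,0],"spin": 0}
    - {"jaw": 0,"dp": [15,0,0],"spin": 0}
    - {"jaw": 0,"dp": [25,0,0],"spin": 0}
    - {"jaw": 0,"dp": [25,0,-20],"spin": 0}
    - {"jaw": 0,"dp": [10,0,-50],"spin": 0}
    - {"jaw": 0,"dp": [10,0,-50],"spin": 0}
    - {"jaw": 0,"dp": [20,0,-50],"spin": 0}
    - {"jaw": 0,"dp": [40,0,-30],"spin": 0}
    - {"jaw": 0,"dp": [40,0,0],"spin": 0}
    - {"jaw": 0,"dp": [40,0,0],"spin": 0}
    - {"jaw": 0,"dp": [0,0,0],"spin": 0}
    - {"jaw": 0,"dp": [0,0,0],"spin": 0}

```text
clock: 23.4
position: [0.3569, 0.0587, 0.2306]
tcp_rot: [[-0.987, -0.159, 0.002], [-0.159, 0.987, 0.001], [-0.002, 0.001, -1.0]]
force: [0.9, 0.3, -0.7]
gripper_width: 0.0001
```

```bash
python3 - <<'E'
from st import *
f=robot.grab_frame('top'); save(f,'t12.png'); g=robot.grab_frame('scene'); save(g,'s12.png')
t=cv2.imread('pics/t12.png'); s_=cv2.imread('pics/s12.png')
cv2.imwrite('pics/t12c.png',cv2.resize(t[120:240,220:440],None,fx=3.6,fy=3.6,interpolation=cv2.INTER_CUBIC))
cv2.imwrite('pics/s12c.png',cv2.resize(s_[145:285,190:430],None,fx=3.3,fy=3.3,interpolation=cv2.INTER_CUBIC))
E
python3 wr.py 12
```

```text
clk 23.4 pos [0.3569 0.0587 0.2306] F [ 0.89  0.27 -0.75] w 0.0001 q [ 0.6  -0.13 -0.31  0.   -1.39 -2.02] toolx ang -2.9814
in pot [-0.2664  0.2212  0.2306] in crate [-0.2363 -0.0587  0.2306]
clk 23.5 pos [0.357  0.0586 0.2301] F [ 0.36 -0.38 -0.66] w 0.0004 q [ 0.6  -0.13 -0.31  0.   -1.39 -2.02] toolx ang -2.982
in pot [-0.2663  0.2211  0.2301] in crate [-0.2363 -0.0587  0.2301]
```

View pics/t12c.png

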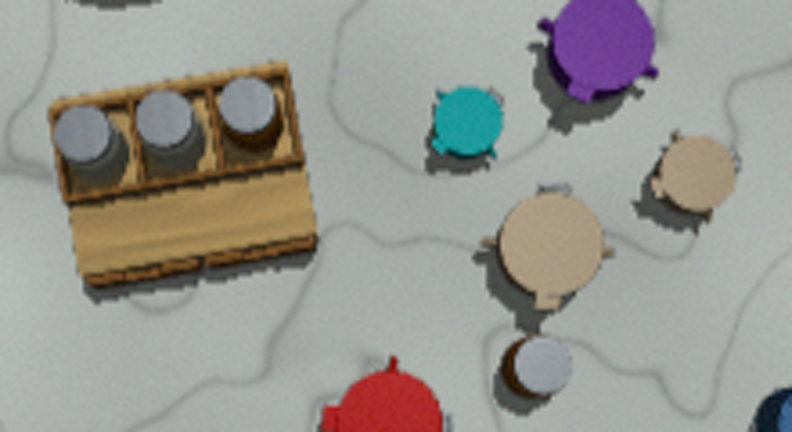

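View pics/s12c.png

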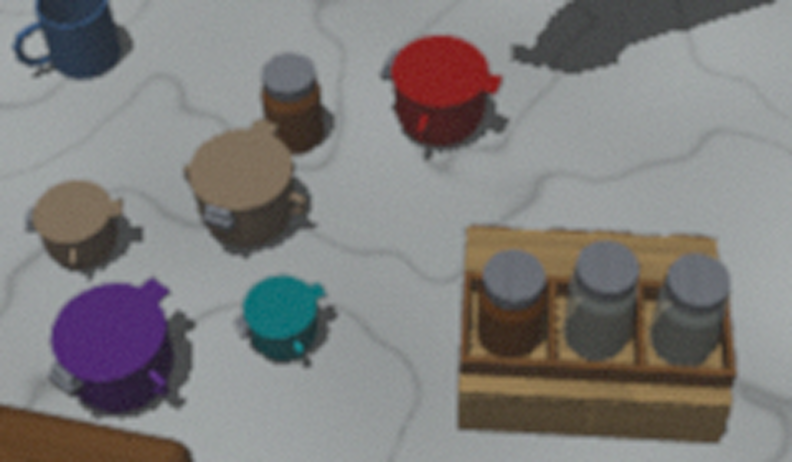

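View pics/w12.png

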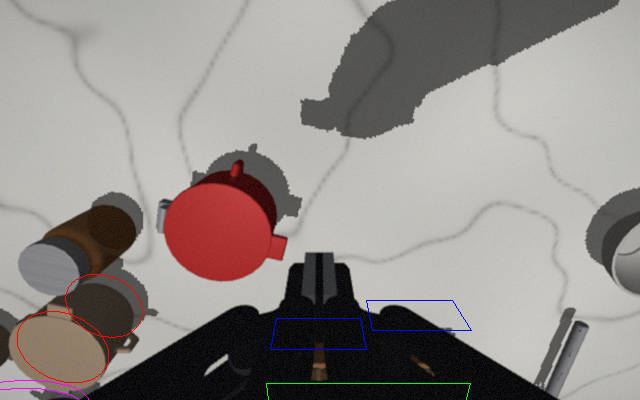

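```bash
python3 -c "
from h import *
print(robot.hand_in()); print(robot.sense()['clock'])"
```

```text
the job is handed in; nothing more can be done
None
the job is handed in; nothing more can be done
```

The sugar pot's lid is shut and both crate drawers are fully home; I handed the job in at about 23.5 s.

- **Lid:** I pushed it over slowly from its back face. It stopped with the fingertips at z = 83 mm, the height expected when shut, and resisted at about 6.6 N.
- **Drawers:** I pushed each one slowly to its hard stop. The left stopped at about 9 N and the right at about 8 N. The fingertip stopped 9.2 and 9.6 mm in front of the fronts' shut line, against about 11 mm expected. That difference is within the error of the camera measurements.
- **Last pictures:** The lid lies flat on the rim and both drawer fronts are in line. The pot, the three jars in the rack and the jar by the pot show no movement, and the arm is clear of everything. The mug, bowl and whisk are only partly in the final pictures I viewed, but the arm never went near them.

No check failed. The only disagreement was a shift of about 4 mm in the pot's estimated position between the fixed cameras and the wrist camera, which I settled before touching the lid.

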